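# Set the preset dial to the red line and lock it

## Robot

A 6-joint arm with a two-finger parallel gripper is mounted at the origin on a cart in front of the work surface, level with it; the furniture and walls round the work are solid. World frame = base frame: x ahead of the robot, y to its left, z up, the work surface at z = 0. Lengths are in m, angles in rad, forces in N, time in s.
With the tool pointing down it reaches from about 0.325 to 0.875 m from the base axis. Payload 4.4 kg.
Tool frame: the origin (TCP) lies at the very end of the fingers, on their centre line; the grasp point (between the pads) lies manip.tcp_to_grasp behind it (manip.tcp_to_grasp is the distance from the TCP to the grasp point, in m); z points along the fingers, y is the line along which they close (so a half turn about z gives the same grasp; the last joint's range is limited). The gripper opens to 85 mm and grips with 20 to 120 N. Pads are 22 mm wide; open, the fingers measure 114 mm over their backs; the gripper's body (76 mm by 85 mm) begins 54 mm behind the grasp point. The pads swing forward as they close: fully open they stand 13 mm farther back than shut.
Start: joints at [-1.425, 0.207, 1.542, -0, 1.393, -0.15], TCP at [0.168, -0.55, 0.195] pointing down, gripper open.
Joint ranges: [-2.73, 2.73], [-0.86, 2.22], [0.23, 2.46], [-1.11, 4.25], [0.08, 2.63], [-2.82, 2.82]. Speed limits (rad/s): [2.79, 2.79, 3.14, 3.14, 3.14, 3.14].

## Interface

Orientations are given as a unit quaternion [x, y, z, w].
In Python, from rig import manip gives the robot as it stands. Calls block until the motion is done:
- manip.move_to(position, orientation): joint-space move of the TCP to a pose.
- manip.move_l(position, rot=None, speed=0.15, force_limit=None): straight line of the TCP; rot=None keeps the orientation; speed is the mean speed in m/s. With force_limit (N) it stops when the force on the tool has changed by that much, and returns True; else False.
- manip.set_joints(angles): joint-space move.
- manip.grip(opening): finger opening in m; the grip force is fixed at half the most; returns when the fingers have stopped.
- manip.hold(seconds).
- manip.inverse_kinematics(position, orientation): joint angles nearest the present ones, or None.
- manip.read_state(): the state.
- manip.snapshot(name): name is "side" or "top" or "wrist"; returns the picture (400x640x3 uint8, red, green, blue); there is no depth.
- manip.camera_info(name): a dict with "camera_matrix" (3x3 intrinsics, pixels), "rvec" (rotation vector, rad) and "tvec" (3), from world to camera coordinates, as OpenCV has them; the wrist camera has in their place "mount" (4x4, takes a point from camera to tool coordinates, whose origin is the TCP and whose axes are the flange's). Camera axes: x right, y down, z forward; pixel columns grow to the right and rows downward; lengths in m; the calibration is good to about 2 mm. A picture is of the moment at which its call begins: read the wrist's pose just before it. camera_info takes no time and is no camera call.
A pose or a line that the arm cannot do raises manip.Unreachable and nothing moves.
- manip.sign_off(): hands the job in; it is judged then, once.
The state is a dict: "clock": time; "joint_pos": joint angles; "qd": joint speeds; "effort": joint torques, N m; "position": TCP position; "ee_rot": TCP orientation; "force": force on the tool from outside, world axes, zero at the start; "torque": the same for the moment, N m; "opening": finger opening in m; "grip_force": force on a finger pad.
Only numpy, scipy, OpenCV 4.12 (cv2) and the standard library are available. Lean on these libraries where they do the work, as an engineer would, in place of code of your own. Each camera call takes 0.05 s, during which the arm holds its last target. There are 200 camera calls.

## Task

The preset unit of the tensile tester is the low grey box with the black dial. With a fingertip, gently push the steel peg round, in either direction, until the white index line on the dial lines up with the red line on the aluminium scale ring, and only then push the green lever round to its locked stop, leaving the dial on the line. Only push: pinch or lift nothing, do not turn the scale ring, and leave the two vials and the white cup where they stand.

Things in the scene. Friction and masses are not known exactly. Their poses are not given: they have to be found in the camera images.
- preset_unit: The grey instrument box, fixed to the bench; 170 mm along its x, 235 mm along its y, top face 30 mm above the bench. Its origin lies at bench height under the axis of the dial; the box spans x -85 to +85 and y -85 to +150 mm from there. z up; at yaw 0 its -x side faces the robot and the lever is on its +y side. Dial, scale ring and lever turn about upright axes.
- dial (a joint): Angle of the black dial (117 mm across, upper face 46 mm above the bench), rad, counterclockwise from above positive, free to turn any number of turns either way. At 0 the white index line points along the box's -x; the line and the peg lie on the same radius. Dry friction of about 0.12 N m (3 N at the peg): it stays where it is left. The index is on the red line when this angle equals that of the ring, give or take whole turns. At the start they are 1.2 rad or more apart.
- ring (a joint): Angle of the aluminium scale ring (156 mm across, upper face 40 mm above the bench, black lines every 10 degrees and one broad red line), rad, counterclockwise from above positive; at 0 the red line points along the box's -x. It is stiff and must stay as it is.
- lever (a joint): Angle of the green locking lever, rad, counterclockwise from above positive: 0 unlocked, arm pointing to the box's +y (away from the dial); 1.4 locked, at its stop, arm pointing nearly to the box's -x. It starts between 0 and 0.2. Its pivot is at x +30, y +125 mm in the box's frame. Friction about 0.1 N m (1.7 N at the knob); no spring. It does not block the dial in either position.
- index_mark (a point): Outer end of the white index line (4 mm wide), on the rim of the dial, 59 mm from the dial's axis.
- red_line (a point): Inner end of the red line (5 mm wide) on the scale ring, 59 mm from the dial's axis.
- peg_top (a point): Centre of the top of the steel finger peg: upright, 20 mm in diameter, with a free-turning sleeve so that it rolls on the finger that pushes it, 40 mm from the dial's axis, standing from the dial's face (46 mm above the bench) to 77 mm above the bench. It turns with the dial.
- lever_knob (a point): Centre of the top of the lever's green knob: upright cylinder 20 mm in diameter, a free-turning sleeve, 60 mm from the lever's pivot, from 47 to 77 mm above the bench.
- vial_big: Clear vial with white cap, 54 mm across, 95 mm high, loose, beyond the box. Origin at the centre of its underside. Bystander.
- vial_small: Small black vial, 27 mm across, 58 mm high, loose, right of the box. Origin at the centre of its underside. Bystander.
- cup: Open white moulded cup, 72 mm across, 51 mm high, loose, beyond the box on the lever's side. Origin at the centre of its underside. Bystander.

How it is judged:
On the way, in this order (a step that is already met when the one before it is completed fails the run):
1. the index rests on the red line with the lever still unlocked (horizontal distance between index_mark and red_line below 0.004 m and velocity of joint dial between -0.1 and 0.1 rad/s and value of joint lever below 0.4 rad), for 0.3 s.
2. the lever is at its locked stop with the index still on the red line (horizontal distance between index_mark and red_line below 0.004 m and value of joint lever above 1.25 rad), for 0.2 s.
At the end, for the whole second after the job is handed in: The outer end of the index line is within 4 mm (about 4 degrees) of the red line, the lever is within 0.15 rad of its locked stop (angle above 1.25), and both are at rest (all of step 2 and velocity of joint dial between -0.1 and 0.1 rad/s and velocity of joint lever between -0.1 and 0.1 rad/s); the robot touches nothing.
It fails at once if the dial is pinched or pushed with more than 25 N (contact force between the fingers and dial above 25 N).
It fails at once if the lever is pinched or pushed with more than 35 N (contact force between the fingers and lever above 35 N).
It fails at once if the scale ring is turned (its red line moves more than 3 mm) (distance of red_line from where it was at the start of the episode above 0.003 m).
It fails at once if a vial or the cup is moved more than 15 mm (distance of any of vial_big, vial_small, cup from where it was at the start of the episode above 0.015 m).
It fails at once if a vial or the cup is tipped (angle between any of vial_big, vial_small, cup's own z axis and vertical above 0.3 rad).
It also fails if it takes over 58 s, if anything falls off the work surface, if the arm or the gripper's body presses on something with over 40 N, if the wrist force passes 120 N, or if a joint passes its speed limit or range.

## Working session

There is one attempt and no reset: what is moved stays moved. The work goes in short steps, each a Python script; the robot and the scene stay as the last script left them, time stands still between calls to the robot, and variables do not carry over. Pictures are saved under pics/ and viewed, at most 10 in all, crops included, and the job is handed in when it is done.

```bash
mkdir -p pics; ls; python3 - <<'E'
from rig import manip
import cv2,numpy as np
np.set_printoptions(precision=4,suppress=True)
for n in("top","side"):
    cv2.imwrite(f"pics/{n}0.png",manip.snapshot(n)[:,:,::-1]); print(n,manip.camera_info(n))
print(manip.camera_info("wrist")); print(manip.read_state(),manip.tcp_to_grasp)
E
```

```text
pics
top {'camera_matrix': array([[381.7484,   0.    , 322.1859],
       [  0.    , 381.7484, 200.2515],
       [  0.    ,   0.    ,   1.    ]]), 'rvec': array([ 2.1461, -2.1918,  0.1541]), 'tvec': array([0.0437, 0.5773, 0.8448])}
side {'camera_matrix': array([[475.3178,   0.    , 327.7071],
       [  0.    , 475.3178, 193.4094],
       [  0.    ,   0.    ,   1.    ]]), 'rvec': array([ 2.2757,  0.0624, -0.0119]), 'tvec': array([-0.5789,  0.0631,  1.0896])}
{'camera_matrix': array([[337.0679,   0.    , 319.0126],
       [  0.    , 337.0679, 191.0188],
       [  0.    ,   0.    ,   1.    ]]), 'mount': array([[-0.001 , -0.961 , -0.2767,  0.0697],
       [ 1.    , -0.001 , -0.0003, -0.0001],
       [ 0.0001, -0.2767,  0.961 , -0.1787],
       [ 0.    ,  0.    ,  0.    ,  1.    ]])}
{'clock': 0.1, 'joint_pos': array([-1.4245,  0.2074,  1.5429,  0.    ,  1.3935, -0.1505]), 'qd': array([ 0.0011, -0.0008, -0.0039, -0.0005,  0.0006, -0.0008]), 'effort': array([ -0.0009, -38.4092, -29.2548,  -0.0003,   0.0049,   0.    ]), 'position': array([ 0.168 , -0.5491,  0.1944]), 'ee_rot': array([ 0.989 ,  0.1479,  0.    , -0.0011]), 'force': array([-0.7907,  0.2232, -0.3178]), 'torque': array([ 0.0155,  0.0183, -0.0172]), 'grip_force': 0.0, 'opening': 0.08525459353005066} 0.0187
```

View pics/top0.png

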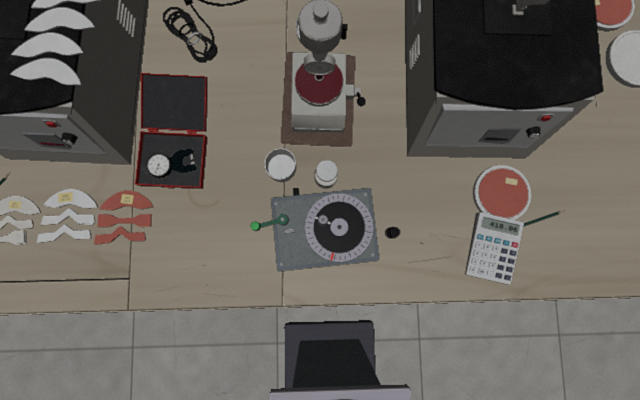

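View pics/side0.png

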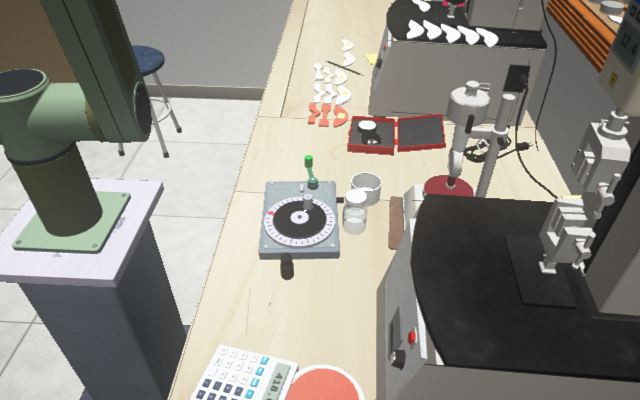

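Top view: dial centre is near px (340,227), peg near (323,219), red line near (333,257), lever pivot near (284,219) and knob near (256,226). The side view agrees: red line toward the robot, peg on the far/left side. Next I'll turn these pixels into positions.

```bash
cat > h.py <<'E'
import numpy as np,cv2
from scipy.spatial.transform import Rotation as R
from rig import manip
np.set_printoptions(precision=4,suppress=True)
def cam(name,st=None):
    c=manip.camera_info(name); K=c["camera_matrix"]
    if name=="wrist":
        T=np.eye(4);T[:3,:3]=R.from_quat(st["ee_rot"]).as_matrix();T[:3,3]=st["position"]
        T=T@c["mount"]; return K,T[:3,:3],T[:3,3]
    Rm=cv2.Rodrigues(c["rvec"])[0]; return K,Rm.T,-Rm.T@c["tvec"]
def ray(C,uv,z):
    K,Rw,o=C; d=Rw@np.linalg.solve(K,[*uv,1.]); return (o+d*(z-o[2])/d[2])
def proj(C,p):
    K,Rw,o=C; q=K@(Rw.T@(np.asarray(p)-o)); return q[:2]/q[2]
def blob(m):
    n,l,s,c=cv2.connectedComponentsWithStats(m.astype(np.uint8))
    return [(s[i,4],c[i]) for i in np.argsort(-s[1:,4])+1]
def ortho(im,C,c,z,half=.11,s=.0004):
    """bench-plane rectified view at height z; col right = -y, row up = +x; s m/pixel"""
    n=int(2*half/s); w=[(c[0]+a,c[1]+b,z) for a,b in((half,half),(half,-half),(-half,-half),(-half,half))]
    H=cv2.getPerspectiveTransform(np.float32([proj(C,p) for p in w]),np.float32([(0,0),(n,0),(n,n),(0,n)]))
    return cv2.warpPerspective(im,H,(n,n))
E
python3 - <<'E'
from h import *
im=cv2.imread("pics/top0.png");C=cam("top")
hsv=cv2.cvtColor(im,cv2.COLOR_BGR2HSV)
sub=np.zeros(im.shape[:2],bool);sub[180:275,245:385]=1
red=sub&((hsv[...,0]<8)|(hsv[...,0]>172))&(hsv[...,1]>100)
gr=sub&(abs(hsv[...,0]-65)<20)&(hsv[...,1]>110)
print([(a,c,ray(C,c,.04)) for a,c in blob(red)[:3]])
print([(a,c,ray(C,c,.077)) for a,c in blob(gr)[:4]])
blk=sub&(hsv[...,2]<55)
for a,c in blob(blk)[:3]: print('blk',a,c,ray(C,c,.046))
m=cv2.morphologyEx(blk.astype(np.uint8),cv2.MORPH_OPEN,np.ones((3,3)))
k=max(cv2.findContours(m,0,1)[0],key=cv2.contourArea); k=cv2.convexHull(k)
(e,ax,an)=cv2.fitEllipse(k); c=ray(C,e,.046); print('dial',e,ax,c, C[2])
cv2.imwrite("pics/crop0.png",cv2.resize(im[180:280,240:400],None,fx=5,fy=5,interpolation=cv2.INTER_CUBIC))
E
```

```text
[(np.int32(16), array([331.8125, 256.1875]), array([0.4503, 0.0128, 0.04  ]))]
[(np.int32(59), array([255.1186, 225.661 ]), array([0.5204, 0.179 , 0.077 ])), (np.int32(8), array([268.625, 222.875]), array([0.5258, 0.1498, 0.077 ])), (np.int32(4), array([263.25, 224.5 ]), array([0.5226, 0.1614, 0.077 ])), (np.int32(3), array([285., 217.]), array([0.5379, 0.1142, 0.077 ]))]
blk 1609 [339.7073 227.2511] [ 0.5146 -0.0064  0.046 ]
blk 36 [295.6667 191.1667] [0.5987 0.0917 0.046 ]
blk 17 [323.8235 185.7647] [0.6099 0.0273 0.046 ]
dial (338.7581481933594, 226.82989501953125) (49.89567947387695, 50.28871154785156) [ 0.5156 -0.0043  0.046 ] [0.4725 0.0513 0.9072]
```

View pics/crop0.png

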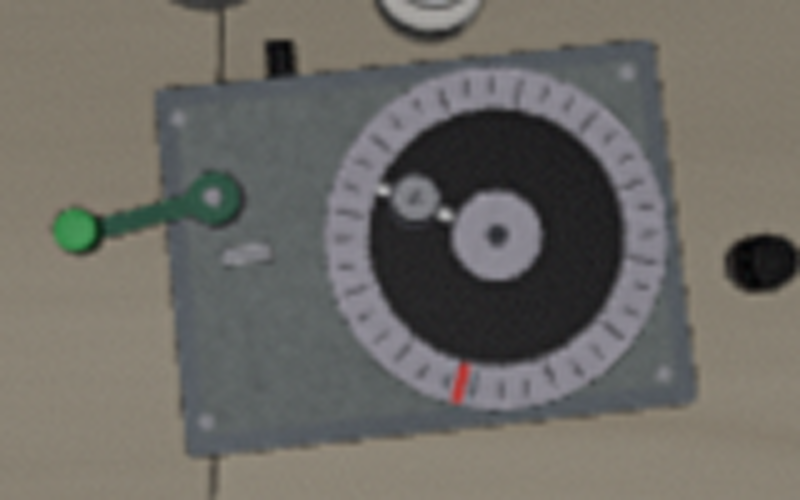

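Crop: index end is at about crop px (380,188), peg top at (415,197), hub at (497,236) and the red line at (460,384). The dial therefore needs about +1.7 rad (CCW), with the peg passing the lever side and ending toward the robot. I'll close the gripper and refine this with a wrist view from above the dial.

```bash
cat >> h.py <<'E'
def q(psi): return np.array([np.cos(psi/2),np.sin(psi/2),0,0])
def look(name,c0=(.5156,-.0043)):
    """wrist view: dial centre, world angles of index and red line, lever pivot-knob"""
    st=manip.read_state(); im=manip.snapshot("wrist")[:,:,::-1].copy(); C=cam("wrist",st)
    cv2.imwrite(f"pics/{name}.png",im); hsv=cv2.cvtColor(im,cv2.COLOR_BGR2HSV).astype(int)
    vv,uu=np.mgrid[:400,:640]
    def plane(z):
        K,Rw,o=C; d=np.stack([uu,vv,np.ones_like(uu)],-1)@np.linalg.inv(K).T@Rw.T
        return (o+d*((z-o[2])/d[...,2])[...,None])[...,:2]
    P=plane(.046); near=np.hypot(*(P-c0).transpose(2,0,1))<.07
    m=cv2.morphologyEx((near&(hsv[...,2]<60)).astype(np.uint8),cv2.MORPH_OPEN,np.ones((5,5)))
    k=cv2.convexHull(max(cv2.findContours(m,0,1)[0],key=cv2.contourArea))[:,0]
    w=np.array([ray(C,p,.046)[:2] for p in k]); (cx,cy),rad=cv2.minEnclosingCircle(w.astype(np.float32)); c=np.array([cx,cy])
    D=P-c; r=np.hypot(D[...,0],D[...,1])
    wi=(r>.0515)&(r<.0565)&(hsv[...,2]>110); pi=D[wi].mean(0) if wi.any() else np.zeros(2)
    D4=plane(.040)-c; r4=np.hypot(D4[...,0],D4[...,1])
    rd=(r4>.060)&(r4<.078)&((hsv[...,0]<8)|(hsv[...,0]>172))&(hsv[...,1]>100); pr=D4[rd].mean(0)
    g=(abs(hsv[...,0]-65)<20)&(hsv[...,1]>110)
    print("dial c",c,"rad",rad,"n",wi.sum(),rd.sum(),"spread",D[wi].std(0))
    ai,ar=np.arctan2(pi[1],pi[0]),np.arctan2(pr[1],pr[0])
    print("index",ai,"red",ar,"r",np.hypot(*pr),"diff mm",59*((ar-ai+np.pi)%(2*np.pi)-np.pi))
    for a,b in blob(g)[:2]: print("green",a,b,ray(C,b,.077))
    return c,ai,ar
E
python3 - <<'E'
from h import *
manip.grip(0)
manip.move_to([.46,-.005,.22],q(0.)); manip.hold(.3)
look("w1"); s=manip.read_state(); print(s["position"],s["joint_pos"],s["clock"],s["force"],s["opening"])
E
```

```text
dial c [ 0.5157 -0.0054] rad 0.057868581265211105 n 37 71 spread [0.0026 0.0016]
index 1.179224636080001 red 2.8745524769706234 r 0.0685475067932715 diff mm 100.02434261254675
green 1346 [154.5817  97.0609] [0.5272 0.1457 0.077 ]
green 3 [431.6667 353.6667] [ 0.2416 -0.1349  0.077 ]
[ 0.46   -0.0053  0.22  ] [-0.2    -0.0636  1.7788 -0.      1.4265  1.3714] 3.425 [0.5135 0.1549 0.6564] 0.00013598798777866578
```

View pics/w1.png

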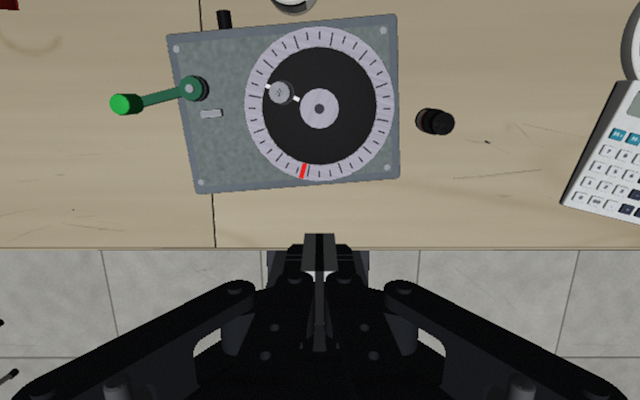

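Wrist view: hub is at px (319,108), peg at (279,93), red line at (303,171) and knob at (126,103). Radius 57.9 mm agrees with the given 58.5 mm, and the red line's radius of 68.5 mm also fits. I'll push the peg CCW with the −x face of the fingertip, stop short, then look.

```bash
cat >> h.py <<'E'
def pose(c,th,off,z,rr=.040):
    r=np.array([np.cos(th),np.sin(th)]); t=np.array([-r[1],r[0]])
    return np.array([*(c+rr*r-off*t),z]), q(th-np.pi/2)
def sweep(c,a,b,off,z=.056,speed=.05,rr=.040,lim=15,step=.17):
    n=max(1,int(np.ceil(abs(b-a)/step)))
    for th in np.linspace(a,b,n+1)[1:]:
        p,o=pose(c,th,off,z,rr)
        if manip.move_l(p,o,speed=speed,force_limit=lim): print("LIMIT at",th,manip.read_state()["force"]); return False
    return True
E
python3 - <<'E'
from h import *
c=np.array([.5157,-.0050]); a,r=1.179,2.8745
p,o=pose(c,a,.042,.12); manip.move_to(p,o)
p,o=pose(c,a,.042,.056); print("down hit",manip.move_l(p,o,speed=.08,force_limit=8))
p,o=pose(c,a,.024,.056); print(manip.move_l(p,o,speed=.04,force_limit=10))
print(sweep(c,a,r-.15,.021), manip.read_state()["force"])
th=r-.15
p,o=pose(c,th,.030,.056); manip.move_l(p,o,speed=.05)
p,o=pose(c,th,.032,.13); manip.move_l(p,o,speed=.15)
manip.move_to([.46,-.005,.22],q(0.)); manip.hold(.3)
look("w2"); print(manip.read_state()["clock"])
E
```

```text
down hit False
False
True [ 0.0633 -0.4507  0.3382]
dial c [ 0.5158 -0.0053] rad 0.057737085968256 n 35 71 spread [0.0027 0.0015]
index 1.1873789904779541 red 2.87528966422943 r 0.06853832596121867 diff mm 99.5867297513371
green 1340 [155.1403  96.4627] [0.5272 0.1456 0.077 ]
green 2 [371.  289.5] [ 0.3257 -0.061   0.077 ]
11.0583
```

The dial hardly moved. I'll check the picture before touching anything again.

View pics/w2.png

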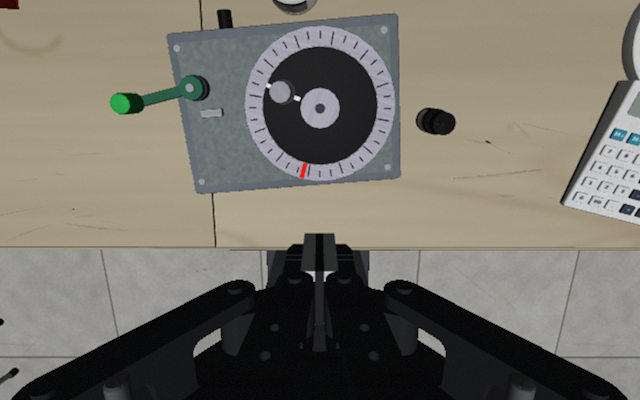

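```bash
python3 - <<'E'
from h import *
c=np.array([.5157,-.0050]); a,r=1.187,2.875
p,o=pose(c,a,.042,.12); manip.move_to(p,o)
p,o=pose(c,a,.042,.056); manip.move_l(p,o,speed=.1)
def show():
    s=manip.read_state(); print(p,s["position"],o,s["ee_rot"],s["force"],s["opening"],s["clock"])
show()
p,o=pose(c,a,.024,.056); manip.move_l(p,o,speed=.04,force_limit=10); show()
p,o=pose(c,a+.17,.021,.056); manip.move_l(p,o,speed=.04,force_limit=10); show()
im=np.vstack([manip.snapshot("top")[150:300,220:460].repeat(2,0).repeat(2,1),manip.snapshot("side")[130:280,200:440].repeat(2,0).repeat(2,1)])
cv2.imwrite("pics/t3.png",im[:,:,::-1])
E
```

```text
[0.5696 0.0164 0.056 ] [0.5703 0.0162 0.0568] [ 0.9816 -0.1907  0.      0.    ] [ 0.9816 -0.1908  0.0007 -0.0001] [ 0.6378 -0.0202  0.0868] 0.0005982192325377433 12.5
[0.5529 0.0231 0.056 ] [0.5529 0.0232 0.0561] [ 0.9816 -0.1907  0.      0.    ] [ 0.9817 -0.1906  0.0002 -0.    ] [ 0.1838 -0.2551 -0.1103] -0.0003966246379504083 13.1
[0.5447 0.0296 0.056 ] [0.545  0.0295 0.0561] [ 0.9943 -0.1067  0.      0.    ] [ 0.9942 -0.1074  0.0002  0.0001] [-0.6827 -0.8274 -0.2665] 6.786882691757303e-05 13.5167
```

View pics/t3.png

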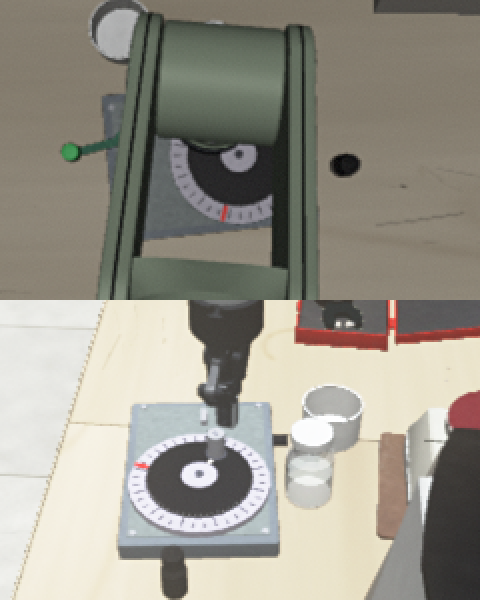

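The w2 frame shows the peg still at px (280,92). In the side crop the fingertip is at about (228,420), just beyond the peg at (216,432). I'll go on in small steps, logging forces and side crops with the TCP and expected peg projected.

```bash
python3 - <<'E'
from h import *
c=np.array([.5157,-.0050]); a=1.187
C=cam("side"); tiles=[]
def tile():
    s=manip.read_state(); im=manip.snapshot("side")[:,:,::-1].copy(); im=cv2.resize(im[150:260,240:360],None,fx=3,fy=3)
    u=(proj(C,s["position"])-(240,150))*3; cv2.circle(im,tuple(int(v) for v in u),3,(255,0,255),-1)
    pk=np.array([*(c+.04*np.array([np.cos(a),np.sin(a)])),.077]); u=(proj(C,pk)-(240,150))*3; cv2.circle(im,tuple(int(v) for v in u),3,(255,255,0),-1)
    tiles.append(im[:,:266]); print(s["position"],s["force"],s["clock"])
tile()
for th in (a+.3,a+.5):
    p,o=pose(c,th,.021,.056); print(manip.move_l(p,o,speed=.04,force_limit=10)); tile()
cv2.imwrite("pics/t4.png",np.hstack(tiles))
E
```

```text
[0.5452 0.0294 0.0561] [-0.5165  0.2195 -0.1609] 13.6167
False
[0.5401 0.033  0.056 ] [0.6781 0.143  0.8694] 13.9667
False
[0.5322 0.037  0.0561] [ 0.5396 -0.9547  1.381 ] 14.3917
```

View pics/t4.png

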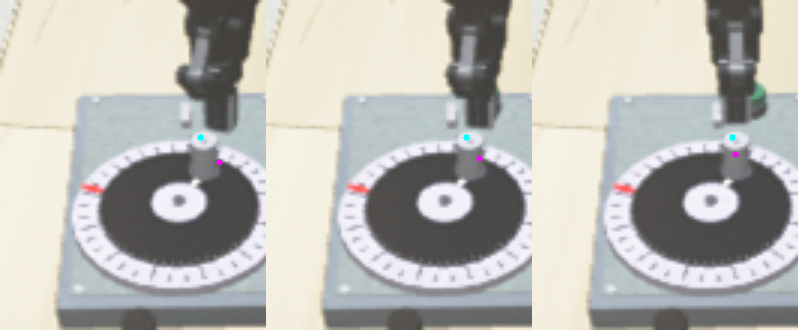

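The projected TCP (magenta) lies well below the visible finger end. The real fingertip is about 3 cm above the reported TCP, so it passed over the peg, and the w1 wrist view fits that too. I'll calibrate by gently touching the bare box top (30 mm).

```bash
python3 - <<'E'
from h import *
C=cam("side")
for d in (0,.02,.03,.04): print(d,proj(C,(.5322,.027,.056+d)))
t=ray(cam("top"),(292,252),.03); print("touch at",t)
s=manip.read_state(); p=s["position"]; manip.move_l([*p[:2],.12],speed=.15)
manip.move_to([t[0],t[1],.09],q(.6)); manip.hold(.2)
print(manip.move_l([t[0],t[1],-.012],speed=.03,force_limit=5))
s=manip.read_state(); print(s["position"],s["force"],s["clock"],s["opening"])
manip.move_l([t[0],t[1],.08],speed=.1)
E
```

```text
0 [307.323  204.6248]
0.02 [307.1817 197.8419]
0.03 [307.1097 194.387 ]
0.04 [307.0367 190.8886]
touch at [0.4615 0.1027 0.03  ]
True
[ 0.4615  0.1027 -0.0057] [-0.3125 -0.3778  4.387 ] 18.5 0.00044902392560800675
```

Contact came at TCP z = −0.0057 on the 30 mm face, so the true tip sits 36 mm above the reported TCP. I'll redo the push with TCP z = 0.027 (tip about 63 mm, above the dial and 14 mm down on the peg).

```bash
python3 - <<'E'
from h import *
c=np.array([.5157,-.0052]); a,r,z=1.185,2.875,.027
V=ray(cam("top"),(326,167),.095); print("big vial cap ~",V)
p,o=pose(c,a,.034,.10); manip.move_to(p,o)
p,o=pose(c,a,.034,z); hit=manip.move_l(p,o,speed=.08,force_limit=6); print("down hit",hit,manip.read_state()["position"])
if not hit:
    p,o=pose(c,a,.023,z); print(manip.move_l(p,o,speed=.03,force_limit=10),manip.read_state()["force"])
    print(sweep(c,a,r-.15,.021,z=z), manip.read_state()["force"])
    th=r-.15
    p,o=pose(c,th,.030,z); manip.move_l(p,o,speed=.05)
    p,o=pose(c,th,.032,.10); manip.move_l(p,o,speed=.15)
    manip.move_to([.46,-.005,.22],q(0.)); manip.hold(.3)
    look("w5")
print(manip.read_state()["clock"])
E
```

```text
big vial cap ~ [0.6432 0.023  0.095 ]
down hit False [0.563  0.019  0.0276]
False [0.2351 0.5036 0.1463]
True [ 0.6953  0.6642 -0.6849]
dial c [ 0.5159 -0.0053] rad 0.05790070444345474 n 50 72 spread [0.002  0.0036]
index 2.7434658887283607 red 2.875993102956946 r 0.06860863350931798 diff mm 7.819105639486525
green 1346 [155.0579  96.3633] [0.5272 0.1456 0.077 ]
green 2 [429.5 292. ] [ 0.3226 -0.1246  0.077 ]
27.225
```

The bias is only +0.018 rad, so I'll finish the dial, verify it, and go to the lever only if the index is within 1.5 mm of the line.

```bash
python3 - <<'E'
from h import *
c=np.array([.5157,-.0052]); a,r,z=2.743,2.876,.027
p,o=pose(c,a-.05,.032,.10); manip.move_to(p,o)
p,o=pose(c,a-.05,.032,z); print("hit",manip.move_l(p,o,speed=.1,force_limit=6))
th=r-.018
print(sweep(c,a-.05,a-.03,.023,z=z,speed=.04),sweep(c,a-.03,th,.021,z=z,speed=.03))
manip.hold(.2)
p,o=pose(c,th,.030,z); manip.move_l(p,o,speed=.05)
p,o=pose(c,th,.032,.10); manip.move_l(p,o,speed=.2)
manip.move_to([.46,-.005,.22],q(0.)); manip.hold(.2)
c2,ai,ar=look("w6"); C=cam("wrist",manip.read_state())
im=cv2.imread("pics/w6.png");hsv=cv2.cvtColor(im,cv2.COLOR_BGR2HSV)
g=(abs(hsv[...,0].astype(int)-62)<15)&(hsv[...,1]>110)&(hsv[...,2]>140); k=blob(g)[0]; kn=ray(C,k[1],.077)
pv=np.array([.5336,.122]); d=kn[:2]-pv; A=np.arctan2(d[1],d[0])
print("knob",k,kn,"len",np.hypot(*d),"A",A,"pivot seen",ray(C,(191,88),.05))
s=manip.read_state()["clock"]; print(s)
if abs(ar-ai)*59<1.5 and abs(np.hypot(*d)-.06)<.004:
    E=1.571+.096+1.4-.02
    p,o=pose(pv,A,.034,.10,.06); manip.move_to(p,o)
    p,o=pose(pv,A,.034,z,.06); hit=manip.move_l(p,o,speed=.1,force_limit=6); print("hit",hit)
    if not hit:
        print(sweep(pv,A-.01,A,.023,z=z,speed=.04,rr=.06)); print(sweep(pv,A,E,.021,z=z,speed=.07,rr=.06,lim=12))
        print(manip.read_state()["force"],manip.read_state()["position"])
        p=manip.read_state()["position"]; yaw=R.from_quat(manip.read_state()["ee_rot"]).as_matrix()[:2,0]
        manip.move_l([*(p[:2]+.01*yaw),z],speed=.05); manip.move_l([*(p[:2]+.012*yaw),.12],speed=.2)
        manip.move_to([.46,-.005,.22],q(0.)); manip.hold(.2); look("w7")
print(manip.read_state()["clock"])
E
```

```text
hit False
True True
dial c [ 0.5157 -0.0054] rad 0.057821955531835556 n 48 70 spread [0.0017 0.0037]
index 2.849260455112176 red 2.8743480391803415 r 0.06855379203322443 diff mm 1.4801674600217627
green 1364 [154.912   96.0015] [0.5272 0.1455 0.077 ]
green 3 [235. 297.] [0.3163 0.0869 0.077 ]
knob (np.int32(289), array([118.8547, 102.9792])) [0.5213 0.1797 0.077 ] len 0.05897181120495883 A 1.7815059413388177 pivot seen [0.5348 0.1216 0.05  ]
32.2917
hit False
True
True
[-0.1533 -0.6632  0.2921] [0.4761 0.1485 0.027 ]
dial c [ 0.5159 -0.0054] rad 0.05782126262784004 n 48 72 spread [0.0017 0.0037]
index 2.8531130179653603 red 2.8751694780692802 r 0.06880077989678109 diff mm 1.3013311461312758
green 1265 [190.3399 120.1217] [0.5055 0.116  0.077 ]
green 3 [ 59.6667 367.6667] [0.2215 0.2987 0.077 ]
39.3083
```

```bash
python3 - <<'E'
from h import *
C=cam("wrist",manip.read_state())
im=cv2.imread("pics/w7.png");hsv=cv2.cvtColor(im,cv2.COLOR_BGR2HSV)
g=(abs(hsv[...,0].astype(int)-62)<15)&(hsv[...,1]>110)&(hsv[...,2]>140); k=blob(g)[0]; kn=ray(C,k[1],.077)
for pv in ((.5336,.122),(.5348,.1216)):
    d=kn[:2]-pv; print(k,kn,np.hypot(*d),"lever",np.arctan2(d[1],d[0])%6.283-1.667)
E
```

```text
(np.int32(254), array([181.9567, 151.4449])) [0.4762 0.1271 0.077 ] 0.05764600840740416 lever 1.3859322586995348
(np.int32(254), array([181.9567, 151.4449])) [0.4762 0.1271 0.077 ] 0.0588774377677479 lever 1.380969798307054
```

View pics/w7.png

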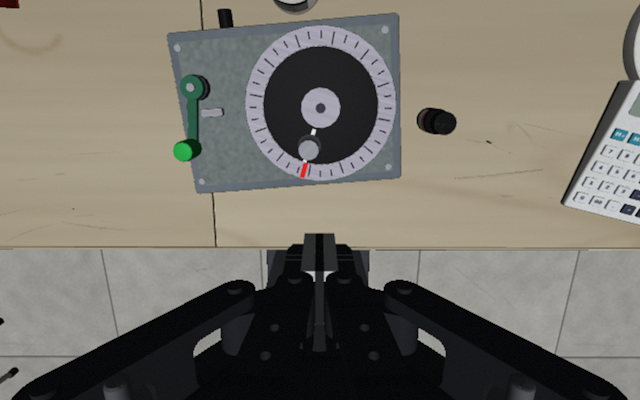

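The picture shows the index meeting the red line at px (304,168), and the lever swung toward the robot with its knob at (184,151). That puts the lever at about 1.38 rad and the index 1.3 mm off, both within tolerance. The robot is clear, so I'm handing in.

```bash
python3 -c "
from rig import manip
print(manip.sign_off())"
```

```text
the job is handed in; nothing more can be done
None
```

I handed the job in at about 39 s of the 58 s allowed: in the last wrist view the index was about 1.3 mm from the red line, the lever was at about 1.38 rad and the arm was clear; the hand-in call returned no verdict.

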